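Pull a roof-window shade down with the hook pole

TASK

Pull the shade panel of the sloping roof window fully down with the yellow hook pole: take the pole from its cradle, reach in under the dark guard bar, drop the hook into the red swinging ring and pull until the panel is home against the sill. Then unhook, leave the panel down and lay the pole back in both saddles of its cradle as it lay before. Do not touch the panel or its ring with the gripper, and leave the other tools alone.

Things in the scene. Friction and masses are not known exactly. Their poses are not given: they have to be found in the camera images.
- stand: Fixed plywood stand (foot 130 x 215 mm, 370 mm high) holding a grey roof-window frame that slopes at 35 degrees. Origin on the bench under it; x runs level the way the slope rises (away from the robot), y left, z up. The frame's lower edge, level with the white panel's outer face, is at x = -110, z = 200 mm; the frame is 275 mm long up the slope, its side rails at y = +-92 mm are 8 mm proud
- bar_mid (a point): Middle of the underside of the dark round guard bar (12 mm thick) that bridges the window, 45 mm up the slope from the frame's lower edge and 70 mm out from the panel's face (square to it); 170 mm clear width below. Site axes: x up the slope, y left, z square out of it. The pole must go under this bar nearly parallel to the slope: level, or over the bar, it jams on the bar
- sash (a joint): White shade panel (115 up the slope x 152 mm) sliding in the sloping frame: 0 = fully down on the sill, negative = that far up (m). Starts 65 to 80 mm up (stop at 80). Stiff: it stays where left, takes some 2 to 6 N along the slope to move down and stops hard at 0
- ring_pivot (a point): Swivel of the red ring on the panel, 14 mm out from its face; moves with the panel. Site axes: x up the slope, y left, z square out of it. The ring (6 mm bar, 26 mm clear opening, 38 mm outside) lies parallel to the panel, its centre 30 mm from the swivel: down the slope when straight. It turns stiffly about z; its start is unknown, up to 35 degrees either side (centre 17 mm left or right)
- pole_grip (a point): Middle of the hook pole's yellow square handle (120 long, 20 x 20 mm), to be grasped across y. Axes: x along the pole toward the hook, z up as it lies level in the cradle, 85 mm above the bench. About 130 g, 220 mm long: ahead of the handle an 8 mm steel rod runs on to x = 155 mm, its end bent square down (-z)
- hook_tip (a point): Tip of the hook's bent-down prong (8 mm thick, rounded), 155 mm ahead of the handle's middle and 32 mm below the pole's axis; axes as the pole. It may go down to the panel's face, 14 mm beyond the middle of the ring's bar
- cradle: Fixed wooden cradle for the pole, foot 140 x 70 x 12 mm. Origin on the bench under its middle, x toward the hook end. Two saddles at x = +-48 mm, each 12 mm thick along x and 75 mm high, with side ears up to 99 mm; the gap between ears is about 30 mm low down, 37 mm at the top. The handle's middle rests over the cradle's middle, 85 mm above the bench
- pliers: Red-handled pliers lying on the bench, a bystander
- offcut_block_b: Pale-topped plywood offcut 60 x 90 x 15 mm, a bystander
- sanding_block: Cork sanding block 67 x 114 x 30 mm, a bystander

How it is judged:
On the way, in this order (a step that is already met when the one before it is completed fails the run):
1. the pole is lifted out of its cradle (z of pole_grip in the frame of cradle above 0.13 m), for 0.1 s.
2. the panel is on its way down (15 to 60 mm still to go), drawn by the hook in the ring (contact force between pole and ring above 1 N and value of joint sash between -0.06 and -0.015 m), for 0.1 s.
3. the shade panel has been pulled fully down (within 3 mm) (value of joint sash above -0.003 m), for 0.2 s.
At the end, for the whole second after the job is handed in: the panel is within 3 mm of fully down, and the pole lies at rest in both saddles, hook end pointing as at the start and prong down (within 8 degrees), its handle's middle within 15 mm of the cradle's middle lengthwise (12 mm sideways) and within 4 mm of its resting height (value of joint sash above -0.003 m and z of pole_grip in the frame of cradle between 0.081 and 0.089 m and x of pole_grip in the frame of cradle between -0.015 and 0.015 m and y of pole_grip in the frame of cradle between -0.012 and 0.012 m and x of hook_tip in the frame of cradle above 0.13 m and angle between pole_grip's own z axis and vertical below 0.15 rad and linear speed of pole below 0.02 m/s); the robot touches nothing.
It fails at once if the gripper or arm touches the panel or its ring (contact force between any of the fingers, the arm and sash above 1 N).
It fails at once if a bystander is moved more than 30 mm (distance of any of pliers, offcut_block_b, sanding_block from where it was at the start of the episode above 0.03 m).
It also fails if it takes over 58 s, if anything falls off the work surface, if the arm or the gripper's body presses on something with over 40 N, if the wrist force passes 120 N, or if a joint passes its speed limit or range.

ROBOT

A 6-joint arm with a two-finger parallel gripper is mounted at the origin on a cart in front of the work surface, level with it; the furniture and walls round the work are solid. World frame = base frame: x ahead of the robot, y to its left, z up, the work surface at z = 0. Lengths are in m, angles in rad, forces in N, time in s.
With the tool pointing down it reaches from about 0.25 to 0.725 m from the base axis. Payload 4 kg.
Tool frame: the origin (TCP) lies midway between the tips of the shut fingers; the grasp point (between the pads) lies 19 mm behind it (bot.grip_point_offset is the distance from the TCP to the grasp point, in m); z points along the fingers, y is the line along which they close (so a half turn about z gives the same grasp; the last joint's range is limited). The gripper opens to 85 mm and grips with 20 to 120 N. Pads are 22 mm wide; open, the fingers measure 114 mm over their backs; the gripper's body (76 mm by 85 mm) begins 54 mm behind the grasp point. The pads swing forward as they close: fully open they stand 13 mm farther back than shut.
Start: joints at [1.32, 0.241, 0.005, 1.335, 0, 1.571], TCP at [0.124, 0.484, 0.231] pointing down, gripper open.
Joint ranges: [-2.72, 2.72], [-1.05, 1.87], [-1.09, 1.28], [-1.99, 2.15], [-1.42, 1.44], [-3.14, 3.14]. Speed limits (rad/s): [2.79, 2.79, 3.14, 3.14, 3.14, 3.14].

INTERFACE

Orientations are given as a unit quaternion [x, y, z, w].
In Python, from workcell import bot gives the robot as it stands.
- The arm moves only by the tool step_arm, never from a script. Its argument "targets" is text: rows parted by semicolons, each of 7 numbers parted by spaces: the opening, from -1 (shut) to 1 (fully open), so that 0 is half open, then the shift along the world's x, y, z normalised to -1 to 1, where 1 is 0.5 m, then the turn, a rotation vector about the world's x, y, z normalised to -1 to 1, where 1 is pi/4 rad. In form: gripper x y z wx wy wz; .... A call has 1 to 10 rows; each row is the pose to reach, as a shift and turn from the pose commanded when the call began; what a row does not reach only later rows make up. A row lasts 1/12 s, in which the tool goes at most 41.7 mm and 7.16 degrees, less where a joint would pass 70% of its speed; a pose out of reach is approached as far as the arm can. A call with a number of a shift or a turn outside -1 to 1 is refused whole. A call with a gripper value outside its range is refused whole. The fingers move at their own pace and stop on an object; the grip force is fixed at half the most. Time passes only in rows, so rows that repeat a pose let the fingers close. It gives the time, the measured TCP pose, the force, the opening and the grip force at its end, in the units of the state.
- bot.get_obs(): the state, without advancing time (a new reading comes with each control period).
- bot.camera(name): name is "side" or "top"; returns the picture (420x560x3 uint8, red, green, blue); there is no depth.
- bot.camera_info(name): a dict with "vertical_fov" (degrees; the focal length in pixels is half the picture's height over the tangent of half this angle, whatever the lens; pixels are square), "cx", "cy" (the principal point, pixels), "D" ([k1, k2, p1, p2, k3] as OpenCV has them; the pictures are not rectified), "pose" (4x4, takes a point from camera to world coordinates). Camera axes: x right, y up, looking along -z (the intrinsics and any distortion apply to the point x, -y, -z); pixel columns grow to the right and rows downward; lengths in m; the calibration is good to about 2 mm. A picture is of the moment at which its call begins. camera_info takes no time and is no camera call.
- bot.job_done(): hands the job in; it is judged then, once.
The state is a dict: "clock": time; "joint_pos": joint angles; "joint_vel": joint speeds; "tau": joint torques, N m; "eef_pos": TCP position; "tool_rot": TCP orientation; "ft_force": force on the tool from outside, world axes, zero at the start; "ft_torque": the same for the moment, N m; "grip_width": finger opening in m; "grasp_force": force on a finger pad.
Only numpy, scipy, OpenCV 4.12 (cv2) and the standard library are available. Lean on these libraries where they do the work, as an engineer would, in place of code of your own. Each camera call takes 0.05 s, during which the arm holds its last target. There are 200 camera calls.

## Working session

There is one attempt and no reset: what is moved stays moved. The work goes in short steps, Python scripts to look and compute and a tool call to move; the robot and the scene stay as the last step left them, time stands still between calls to the robot, and variables do not carry over. Pictures are saved under pics/ and viewed, at most 10 in all, crops included, and the job is handed in when it is done.

Besides the shell and the picture viewer there is one more tool, called after "Request:" as name(argument=value, ...) on one line, values as JSON. step_arm: Moves the arm, as the interface text tells. Scaled input: -1 to 1 covers 0.5 m each way for a shift and pi/4 rad each way for a turn. Its arguments: {"type":"object","properties":{"targets":{"type":"string"}},"required":["targets"]}

```bash
mkdir -p pics; python3 - <<'E'
from workcell import bot
import cv2,numpy as np
np.set_printoptions(precision=4,suppress=True)
for n in("side","top"):
    im=bot.camera(n);cv2.imwrite(f"pics/{n}0.png",im[:,:,::-1]);i=bot.camera_info(n);print(n,i)
o=bot.get_obs();print({k:np.round(v,4) for k,v in o.items()},bot.grip_point_offset)
E
```

```text
side {'vertical_fov': 43.01039476224027, 'cx': 282.8191750990474, 'cy': 203.36888889205008, 'D': array([0.0072, 0.    , 0.    , 0.    , 0.    ]), 'pose': array([[-0.7824, -0.5478,  0.2963,  1.004 ],
       [ 0.6227, -0.6931,  0.3631,  0.436 ],
       [ 0.0064,  0.4686,  0.8834,  1.4444],
       [ 0.    ,  0.    ,  0.    ,  1.    ]])}
top {'vertical_fov': 47.19739047012734, 'cx': 274.6433558588549, 'cy': 211.1634933295504, 'D': array([-0.1749,  0.    ,  0.    ,  0.    ,  0.    ]), 'pose': array([[-0.0234,  0.996 , -0.0859,  0.4816],
       [-0.9996, -0.0248, -0.0153, -0.0801],
       [-0.0174,  0.0855,  0.9962,  1.4824],
       [ 0.    ,  0.    ,  0.    ,  1.    ]])}
{'clock': np.float64(0.1), 'joint_pos': array([ 1.32  ,  0.2414,  0.0039,  1.3352, -0.    ,  1.5708]), 'joint_vel': array([ 0.0014, -0.0007,  0.0031, -0.0009,  0.0016,  0.0013]), 'tau': array([  0.0013, -37.3138,  25.301 ,   0.0108,   0.0001,   0.    ]), 'eef_pos': array([0.124 , 0.4838, 0.2305]), 'tool_rot': array([ 0.1251,  0.9921, -0.0009, -0.0001]), 'ft_force': array([ 0.3818, -0.6716,  0.2142]), 'ft_torque': array([ 0.0394, -0.0137,  0.0133]), 'grasp_force': np.float64(0.0), 'grip_width': np.float64(0.0855)} 0.0187
```

View pics/side0.png

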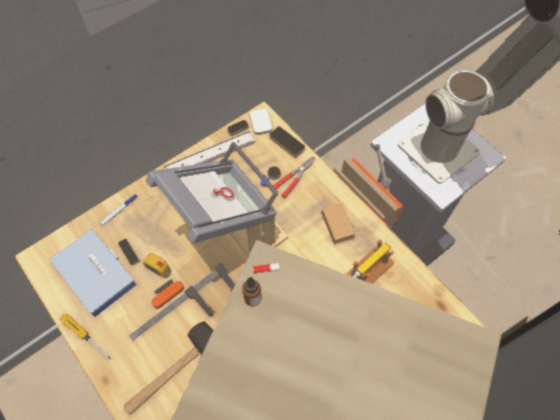

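View pics/top0.png

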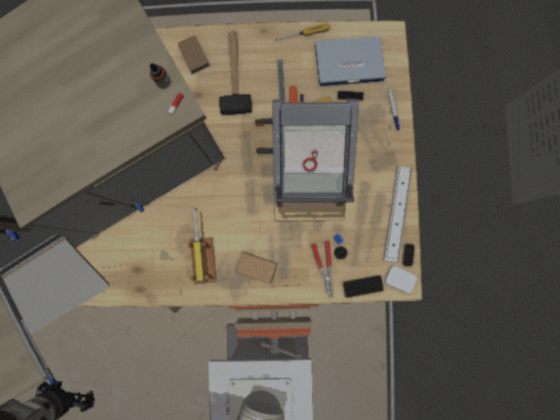

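Side view: window frame around (215,195) with the red ring at (226,193), and the yellow handle at (374,261). Top view: frame spans (273–357, 100–203), ring (311,161), handle (198,260), hook end (196,210), and a raised wooden shelf on the left. I'll enlarge both for detail.

```bash
python3 - <<'E'
import cv2,numpy as np
s=cv2.imread('pics/side0.png');t=cv2.imread('pics/top0.png')
a=cv2.resize(s[135:245,140:290],None,fx=4,fy=4,interpolation=3)[:,:600]
b=cv2.resize(t[90:225,260:370],None,fx=4,fy=4,interpolation=3)
c=cv2.resize(t[200:290,160:240],None,fx=4,fy=4,interpolation=3)
d=cv2.resize(s[230:300,320:410],None,fx=4,fy=4,interpolation=3)
def st(x,y):
    h=max(x.shape[0],y.shape[0]);p=lambda z:cv2.copyMakeBorder(z,0,h-z.shape[0],0,0,0)
    return np.hstack([p(x),p(y)])
m=st(b,c);print(m.shape)
cv2.imwrite('pics/c1.png',m);n=st(a,d)[:,:];n=cv2.resize(n,None,fx=.8,fy=.8);print(n.shape);cv2.imwrite('pics/c2.png',n)
E
```

```text
(540, 760, 3)
(352, 768, 3)
```

View pics/c1.png

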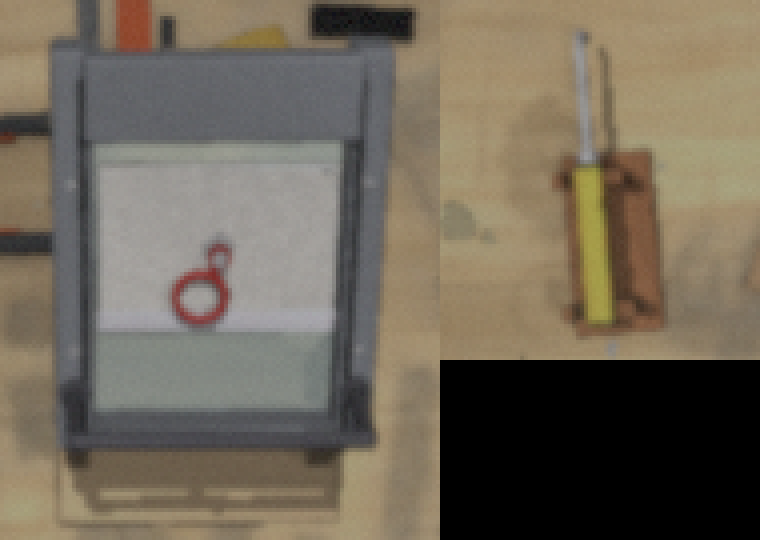

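View pics/c2.png

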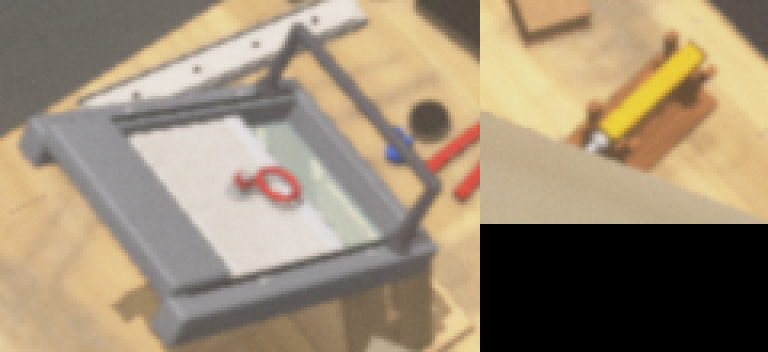

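Crops: top: ring centre ≈(310,164.5), swivel (315,153), guard bar on row ≈199.5 from col 275.5 to 353.7, rod end (195,209). Side: bar from (233,144) to (276,193), ring (227.5,192.5). The ring hangs off to the left. Now triangulating.

```bash
cat > h.py <<'E'
import cv2,numpy as np
from workcell import bot
np.set_printoptions(precision=4,suppress=True)
C={n:bot.camera_info(n) for n in("side","top")}
def K(i):
    f=210/np.tan(np.radians(i['vertical_fov']/2));return np.array([[f,0,i['cx']],[0,f,i['cy']],[0,0,1]])
def ray(n,uv):
    i=C[n];p=cv2.undistortPoints(np.array([[uv]],float),K(i),np.array(i['D']))[0,0]
    d=i['pose'][:3,:3]@[p[0],-p[1],-1];return i['pose'][:3,3],d/np.linalg.norm(d)
def onz(n,uv,z):
    o,d=ray(n,uv);return o+d*(z-o[2])/d[2]
def tri(t,s):
    R=[ray("top",t),ray("side",s)]
    A=sum(np.eye(3)-np.outer(d,d) for o,d in R);b=sum((np.eye(3)-np.outer(d,d))@o for o,d in R)
    p=np.linalg.solve(A,b);return p,max(np.linalg.norm(np.cross(p-o,d)) for o,d in R)*1000
def proj(n,P):
    i=C[n];q=np.linalg.inv(i['pose'])@np.append(P,1)
    return cv2.projectPoints(np.array([[q[0],-q[1],-q[2]]]),np.zeros(3),np.zeros(3),K(i),np.array(i['D']))[0][0,0]
def red(im,box):
    x0,y0,x1,y1=box;h=cv2.cvtColor(im[y0:y1,x0:x1],cv2.COLOR_RGB2HSV)
    m=((h[...,0]<10)|(h[...,0]>168))&(h[...,1]>90)&(h[...,2]>60);m=m.astype(np.uint8)
    c,hi=cv2.findContours(m,cv2.RETR_CCOMP,cv2.CHAIN_APPROX_NONE)
    r=[]
    for k,q in enumerate(c):
        M=q.reshape(-1,2).astype(float)
        if len(M)>5: r.append((hi[0][k][3]>=0,(M.min(0)+M.max(0))/2+[x0,y0],M.min(0)+[x0,y0],M.max(0)+[x0,y0]))
    return r
E
python3 - <<'E'
from h import *
s=cv2.imread('pics/side0.png')[:,:,::-1].copy();t=cv2.imread('pics/top0.png')[:,:,::-1].copy()
for r in red(t,(285,135,345,185)):print('top red',r)
for r in red(s,(200,175,250,210)):print('side red',r)
print('ring',tri((310,164.5),(227.5,192.5)),'piv',tri((315,153),(215.9,192.2)))
print('barL',tri((275.5,199.5),(275.9,192.8)),'barR',tri((353.7,199.2),(233.1,144.4)))
print('frame upL',onz('top',(273,100.5),.364),'upR',onz('top',(358.2,100.5),.364))
h=cv2.cvtColor(t,cv2.COLOR_RGB2HSV);m=((h[...,0]>22)&(h[...,0]<33)&(h[...,1]>140)).astype(np.uint8);m[:225]=0;m[295:]=0;m[:,:180]=0;m[:,220:]=0
r=cv2.minAreaRect(np.argwhere(m)[:,::-1].astype(np.float32));print(r);B=cv2.boxPoints(r)
P=np.array([onz('top',b,.095) for b in B]);print(P,P.mean(0))
print('tip',onz('top',(195,209),.089))
print('side handle ends', tri((198,241.5),(347,274)))
print('shelf',tri((203,122),(260,243)),tri((20,222),(500,345)), onz('top',(222,157),0))
E
```

```text
top red (np.False_, array([309.5, 163.5]), array([303., 157.]), array([316., 170.]))
top red (np.True_, array([309.5, 164. ]), array([304., 159.]), array([315., 169.]))
top red (np.False_, array([314.5, 151.5]), array([313., 151.]), array([316., 152.]))
side red (np.False_, array([223.5, 192. ]), array([214., 187.]), array([233., 197.]))
side red (np.True_, array([227., 192.]), array([222., 188.]), array([232., 196.]))
ring (array([ 0.7021, -0.1541,  0.277 ]), np.float64(0.29226230502478157)) piv (array([ 0.7282, -0.1662,  0.2907]), np.float64(1.0686856407632397))
barL (array([ 0.6139, -0.0662,  0.3004]), np.float64(2.0437652327666074)) barR (array([ 0.609 , -0.2599,  0.2835]), np.float64(1.7273464480714276))
frame upL [ 0.8453 -0.0653  0.364 ] upR [ 0.8409 -0.2707  0.364 ]
((198.38414001464844, 260.9573059082031), (36.663272857666016, 6.957187175750732), 83.6598129272461)
[[0.514  0.1809 0.095 ]
 [0.5158 0.1605 0.095 ]
 [0.4102 0.1504 0.095 ]
 [0.4083 0.1706 0.095 ]] [0.4621 0.1656 0.095 ]
tip [0.614  0.1747 0.089 ]
side handle ends (array([0.5298, 0.16  , 0.0689]), np.float64(14.874661956361386))
shelf (array([0.7679, 0.0829, 0.4782]), np.float64(3.632446001082276)) (array([0.5564, 0.5053, 0.4817]), np.float64(2.350076656483996)) [0.7846 0.1042 0.    ]
```

```bash
cat >> h.py <<'E'
from scipy.spatial.transform import Rotation as Ro
O=np.array([.730,-.1655,0]);YAW=-.022;A=np.radians(35)
S=Ro.from_euler('z',YAW).as_matrix()
U=S@[np.cos(A),0,np.sin(A)];L=S@[0,1,0];N=S@[-np.sin(A),0,np.cos(A)]
E0=O+S@[-.110,0,.200]
def sl(p): d=np.asarray(p)-E0;return np.array([d@U,d@L,d@N])
def wd(s,l,n): return E0+s*U+l*L+n*N
def slopeR(yaw=YAW,pitch=A): return Ro.from_euler('zy',[yaw,-pitch])  # pole axes, x up
# pole in tool (assumes clean grasp): pole x=-tool x, pole y=tool y, pole z=-tool z ; handle middle at tool z=-.0187
FLIP=Ro.from_matrix(np.diag([-1,1,-1.]));G=.0187
def tcp_for(mid,Rp): return np.asarray(mid)-Rp.apply([0,0,G]),Rp*FLIP
def mid_from_hook(hook,Rp): return np.asarray(hook)-Rp.apply([.155,0,-.032])
def hook_now(o=None):
    o=o or bot.get_obs();R=Ro.from_quat(o['tool_rot'])*FLIP;m=o['eef_pos']+R.apply([0,0,G]);return m+R.apply([.155,0,-.032]),m,R
def delta(p,R,o=None):
    o=o or bot.get_obs();w=(R*Ro.from_quat(o['tool_rot']).inv()).as_rotvec()
    return np.r_[(p-o['eef_pos'])/.5,w/(np.pi/4)]
E
python3 - <<'E'
from h import *
t=cv2.imread('pics/top0.png')[:,:,::-1].copy()
print('ring sl',sl([.7021,-.1541,.277])*1e3,'piv',sl([.7282,-.1662,.2907])*1e3,'barL',sl([.6139,-.0662,.3004])*1e3,'barR',sl([.609,-.2599,.2835])*1e3)
f,r,tp=onz('top',(196.75,241.75),.095),onz('top',(199.75,280.5),.095),onz('top',(195,209),.089)
print(f,r,(f+r)/2,np.arctan2(*(f-r)[1::-1]),np.arctan2(*(tp-r)[1::-1]))
# cradle foot corners (crop px) at z=.012
for c in((652,150),(663,328),(580,334)):print('foot',onz('top',((c[0]-440)/4+160,c[1]/4+200),.012))
h=cv2.cvtColor(t,cv2.COLOR_RGB2HSV);m=((h[...,0]>22)&(h[...,0]<36)&(h[...,1]>110)&(h[...,2]>90)).astype(np.uint8);m[:225]=0;m[295:]=0;m[:,:185]=0;m[:,215:]=0
n,l,st,ce=cv2.connectedComponentsWithStats(m);k=1+st[1:,4].argmax();print(st[k],ce[k],onz('top',ce[k],.095))
p=np.argwhere(l==k)[:,::-1].astype(np.float32);v=cv2.fitLine(p,2,0,.01,.01).ravel();print(v)
a,b=onz('top',v[2:]-v[:2]*18,.095),onz('top',v[2:]+v[:2]*18,.095);print('yaw',np.arctan2(*(a-b)[1::-1]))
p,R=tcp_for([.462,.1655,.085],Ro.from_euler('z',.08));print('delta to grasp',delta(p,R))
E
```

```text
ring sl [111.2179  10.7835  16.1241] piv [140.6686  -0.7394  12.227 ] barL [50.8239 96.722  86.9785] barR [ 40.608  -97.0389  73.5006]
[0.5178 0.1695 0.095 ] [0.4055 0.1625 0.095 ] [0.4616 0.166  0.095 ] 0.06255493755475153 0.05860724651244238
foot [0.532  0.1338 0.012 ]
foot [0.3956 0.1276 0.012 ]
foot [0.3919 0.1919 0.012 ]
[193 241  11  40 259] [198.1583 260.9884] [0.4619 0.1662 0.095 ]
[  0.0966   0.9953 198.1583 260.9884]
yaw 0.08230713803689686
delta to grasp [ 0.6761 -0.6367 -0.3284  0.0024 -0.0002  0.4212]
```

Request:
step_arm(targets="1 0.676 -0.636 -0.1 0 0 0.398;1 0.676 -0.636 -0.1 0 0 0.398;1 0.676 -0.636 -0.1 0 0 0.398;1 0.676 -0.636 -0.1 0 0 0.398;1 0.676 -0.636 -0.1 0 0 0.398;1 0.676 -0.636 -0.1 0 0 0.398;1 0.676 -0.636 -0.1 0 0 0.398;1 0.676 -0.636 -0.1 0 0 0.398;1 0.676 -0.636 -0.1 0 0 0.398;1 0.676 -0.636 -0.1 0 0 0.398")

```text
clock: 0.93
eef_pos: [0.4209, 0.2041, 0.1871]
tool_rot: [-0.031, 1.0, -0.0, -0.0]
ft_force: [1.1, 0.4, -0.1]
grip_width: 0.0855
grasp_force: 0.0
```

```bash
python3 - <<'E'
from h import *
p,R=tcp_for([.462,.166,.085],Ro.from_euler('z',.062));print(bot.get_obs()['eef_pos'],delta(p,R))
E
```

```text
[0.4209 0.2041 0.1871] [ 0.0821 -0.0762 -0.2416  0.0001 -0.0006  0.0004]
```

Request:
step_arm(targets="1 0.082 -0.076 -0.01 0 0 0;1 0.082 -0.076 -0.01 0 0 0;1 0.082 -0.076 -0.01 0 0 0;1 0.082 -0.076 -0.01 0 0 0")

```text
clock: 1.27
eef_pos: [0.461, 0.1671, 0.1818]
tool_rot: [-0.03, 1.0, -0.0, -0.001]
ft_force: [-0.9, 0.5, 0.7]
grip_width: 0.0856
grasp_force: 0.0
```

```bash
python3 - <<'E'
from h import *
p,R=tcp_for([.462,.166,.085],Ro.from_euler('z',.062));print(bot.get_obs()['eef_pos'],delta(p,R))
E
```

```text
[0.461  0.1671 0.1818] [ 0.0021 -0.0022 -0.231   0.0003 -0.0025  0.0033]
```

Request:
step_arm(targets="1 0.002 -0.002 -0.06 0 0 0;1 0.002 -0.002 -0.12 0 0 0;1 0.002 -0.002 -0.18 0 0 0;1 0.002 -0.002 -0.22 0 0 0;1 0.002 -0.002 -0.231 0 0 0;1 0.002 -0.002 -0.231 0 0 0;-1 0.002 -0.002 -0.231 0 0 0;-1 0.002 -0.002 -0.231 0 0 0;-1 0.002 -0.002 -0.231 0 0 0;-1 0.002 -0.002 -0.231 0 0 0")

```text
clock: 2.1
eef_pos: [0.4631, 0.1675, 0.0685]
tool_rot: [-0.031, 1.0, 0.0, 0.001]
ft_force: [0.3, 0.2, -0.4]
grip_width: 0.0389
grasp_force: 0.0
```

Request:
step_arm(targets="-1 0 0 0 0 0 0;-1 0 0 0 0 0 0;-1 0 0 0 0 0 0;-1 0 0 0 0 0 0")

```text
clock: 2.43
eef_pos: [0.4628, 0.1672, 0.068]
tool_rot: [-0.031, 1.0, 0.0, 0.001]
ft_force: [-0.3, -0.1, 5.9]
grip_width: 0.0188
grasp_force: 59.3
```

```bash
python3 - <<'E'
from h import *
o=bot.get_obs();print(o['eef_pos'],o['ft_force'],o['ft_torque'],o['grip_width'],o['grasp_force'],Ro.from_quat(o['tool_rot']).as_matrix())
print('hook now',hook_now())
E
```

```text
[0.4628 0.1672 0.068 ] [-0.343  -0.0941  5.873 ] [-0.0833  0.0845  0.0434] 0.0187944940465156 59.31255340576172 [[-0.9981 -0.0616  0.0018]
 [-0.0616  0.9981  0.0008]
 [-0.0019  0.0007 -1.    ]]
hook now (array([0.6176, 0.1767, 0.055 ]), array([0.4628, 0.1672, 0.0867]), Rotation.from_matrix(array([[ 0.9981, -0.0616, -0.0018],
                            [ 0.0616,  0.9981, -0.0008],
                            [ 0.0019,  0.0007,  1.    ]])))
```

Request:
step_arm(targets="-1 0 0 0.04 0 0 0;-1 0 0 0.08 0 0 0;-1 0 0 0.14 0 0 0;-1 0 0 0.2 0 0 0;-1 0 0 0.26 0 0 0;-1 0 0 0.32 0 0 0;-1 0 0 0.36 0 0 0;-1 0 0 0.36 0 0 0;-1 0 0 0.36 0 0 0")

```text
clock: 3.18
eef_pos: [0.4625, 0.167, 0.2474]
tool_rot: [-0.031, 1.0, 0.0, 0.001]
ft_force: [0.3, -0.6, -2.4]
grip_width: 0.0193
grasp_force: 58.7
```

```bash
sed -i 's/G=.0187/G=.017/' h.py; python3 - <<'E'
from h import *
im=bot.camera('top');cv2.imwrite('pics/t1.png',cv2.resize(im[120:320,130:330,::-1],None,fx=3,fy=3,interpolation=3));im=bot.camera('side')
cv2.imwrite('pics/s1.png',im[:,:,::-1])
hk,m,R=hook_now();print(hk,m,'proj tip top',proj('top',hk),'rod end',proj('top',m+R.apply([.155,0,0])),'mid',proj('top',m))
p,Rt=tcp_for(mid_from_hook(wd(-.04,.011,.024),slopeR()),slopeR());print('to preinsert',p,delta(p,Rt))
E
```

```text
[0.6157 0.1761 0.2297] [0.4611 0.1666 0.2622] proj tip top [184.8529 203.5892] rod end [182.3332 202.2957] mid [186.5623 262.4453]
to preinsert [ 0.4382 -0.1476  0.1201] [-0.0457 -0.6284 -0.2501  0.0338 -0.7815 -0.1028]
```

View pics/t1.png

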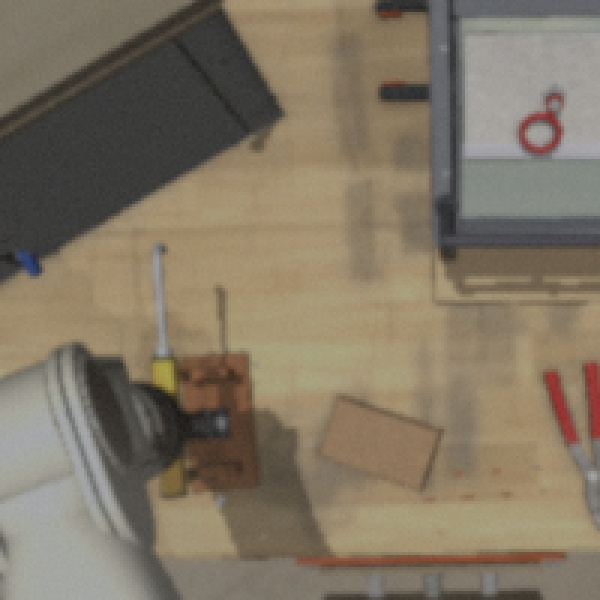

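The rod end is seen at ≈(183,202) and was predicted at (182.3,202.3), so the clean-grasp model holds. The cradle and bystanders are undisturbed.

Request:
step_arm(targets="-1 -0.1 -0.3 -0.1 0.034 -0.781 -0.103;-1 -0.1 -0.3 -0.1 0.034 -0.781 -0.103;-1 -0.1 -0.3 -0.1 0.034 -0.781 -0.103;-1 -0.1 -0.3 -0.1 0.034 -0.781 -0.103;-1 -0.1 -0.3 -0.1 0.034 -0.781 -0.103;-1 -0.1 -0.3 -0.1 0.034 -0.781 -0.103;-1 -0.1 -0.3 -0.1 0.034 -0.781 -0.103;-1 -0.1 -0.628 -0.2 0.034 -0.781 -0.103;-1 -0.1 -0.628 -0.2 0.034 -0.781 -0.103;-1 -0.1 -0.628 -0.2 0.034 -0.781 -0.103")

```text
clock: 4.12
eef_pos: [0.4158, -0.1012, 0.1636]
tool_rot: [0.006, 0.953, 0.004, 0.304]
ft_force: [2.1, -0.3, -2.3]
grip_width: 0.0191
grasp_force: 59.3
```

```bash
python3 - <<'E'
from h import *
o=bot.get_obs();print(o['joint_pos']);hk,m,R=hook_now();print(sl(hk)*1e3,m)
p,Rt=tcp_for(mid_from_hook(wd(-.03,.011,.024),slopeR()),slopeR());print('to preinsert',p,delta(p,Rt))
E
```

```text
[-0.4044 -0.2359 -0.8674  0.3614  0.2345 -0.3216]
[-34.1965  58.1767  74.2424] [ 0.4059 -0.1013  0.1774]
to preinsert [ 0.4464 -0.1478  0.1259] [ 0.0613 -0.0932 -0.0754  0.001   0.0098 -0.0115]
```

Request:
step_arm(targets="-1 0 -0.05 -0.02 0 0 0;-1 0.03 -0.093 -0.04 0 0 0;-1 0.061 -0.093 -0.075 0 0.01 -0.011;-1 0.061 -0.093 -0.075 0 0.01 -0.011;-1 0.061 -0.093 -0.075 0 0.01 -0.011;-1 0.061 -0.093 -0.075 0 0.01 -0.011")

```text
clock: 4.62
eef_pos: [0.444, -0.1478, 0.1235]
tool_rot: [0.014, 0.955, 0.003, 0.298]
ft_force: [-0.7, -0.0, -1.4]
grip_width: 0.0191
grasp_force: 59.4
```

```bash
python3 - <<'E'
from h import *
hk,m,R=hook_now();print(sl(hk)*1e3,m)
p,Rt=tcp_for(mid_from_hook(wd(-.03,.011,.024),slopeR()),slopeR());print('to preinsert',p,delta(p,Rt))
for s in(.04,.109):
  p,Rt=tcp_for(mid_from_hook(wd(s,.011,.025),slopeR()),slopeR());print(s,p,delta(p,Rt))
im=bot.camera('side');c=cv2.resize(im[130:250,140:340,::-1],None,fx=4,fy=4,interpolation=3)
q=proj('side',hk);print(q,(q-[140,130])*4);cv2.imwrite('pics/s2.png',c)
E
```

```text
[-33.4499  10.0786  22.5056] [ 0.4343 -0.1477  0.1375]
to preinsert [ 0.4464 -0.1478  0.1259] [ 0.0049 -0.0001  0.0047 -0.002  -0.0079  0.0078]
0.04 [ 0.5031 -0.1491  0.1668] [ 0.1184 -0.0026  0.0867 -0.002  -0.0079  0.0078]
0.109 [ 0.5597 -0.1503  0.2064] [ 0.2314 -0.0051  0.1658 -0.002  -0.0079  0.0078]
[267.0734 182.4678] [508.2936 209.8713]
```

View pics/s2.png

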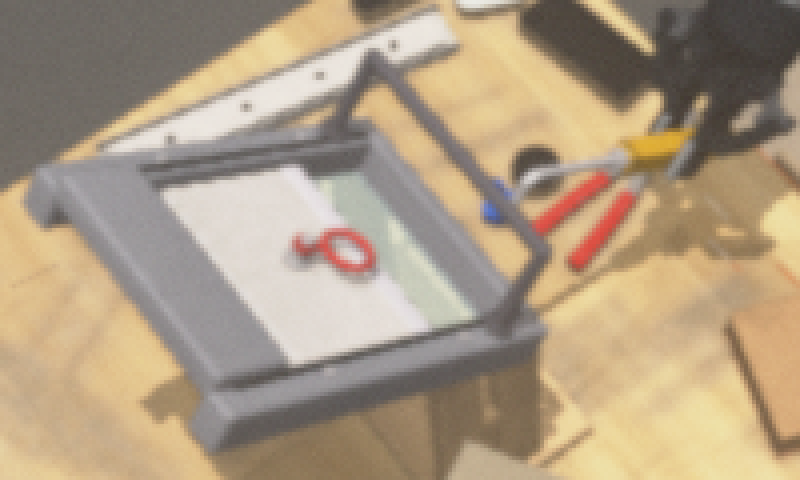

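The prong tip is at ≈(512,207) in the crop (predicted 508,210), lined up to pass under the bar. The ring is at (348,250). Sliding in.

Request:
step_arm(targets="-1 0.03 0 0.023 -0.002 -0.008 0.008;-1 0.06 -0.001 0.045 -0.002 -0.008 0.008;-1 0.09 -0.002 0.066 -0.002 -0.008 0.008;-1 0.118 -0.002 0.087 -0.002 -0.008 0.008;-1 0.15 -0.003 0.109 -0.002 -0.008 0.008;-1 0.18 -0.004 0.13 -0.002 -0.008 0.008;-1 0.21 -0.004 0.151 -0.002 -0.008 0.008;-1 0.231 -0.005 0.166 -0.002 -0.008 0.008;-1 0.231 -0.005 0.166 -0.002 -0.008 0.008;-1 0.231 -0.005 0.166 -0.002 -0.008 0.008")

```text
clock: 5.5
eef_pos: [0.5585, -0.1498, 0.2077]
tool_rot: [0.01, 0.953, 0.003, 0.302]
ft_force: [-1.0, 0.1, -2.4]
grip_width: 0.019
grasp_force: 59.5
```

```bash
python3 - <<'E'
from h import *
hk,m,R=hook_now();o=bot.get_obs();print(sl(hk)*1e3,o['ft_force'])
a=bot.camera('side')[150:230,180:300,::-1];b=bot.camera('top')[130:215,270:350,::-1]
A_=cv2.resize(a,None,fx=4,fy=4,interpolation=3);B_=cv2.resize(b,None,fx=4,fy=4,interpolation=3)
A_=cv2.copyMakeBorder(A_,0,B_.shape[0]-A_.shape[0],0,0,0);cv2.imwrite('pics/s3.png',np.hstack([A_,B_]))
q=proj('side',hk);print('side crop tip',(q-[180,150])*4);q=proj('top',hk);print('top crop tip',(q-[270,130])*4+[480,0])
e=m+R.apply([.159,0,0]);print('rod end',(proj('side',e)-[180,150])*4,(proj('top',e)-[270,130])*4+[480,0])
print('ring crop',(np.array([227.5,192.5])-[180,150])*4,(np.array([310,164.5])-[270,130])*4+[480,0])
E
```

```text
[108.8679  11.5454  27.1803] [-1.0249  0.0988 -2.3816]
side crop tip [200.1436 157.6851]
top crop tip [639.3555 149.0977]
rod end [216.3873 121.523 ] [642.7666 165.2375]
ring crop [190. 170.] [640. 138.]
```

View pics/s3.png

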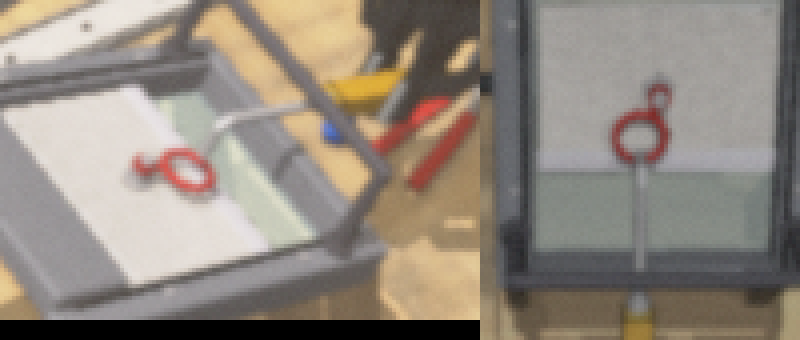

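The side view shows the prong hanging just right of the ring, with the rod end at (213,127). The top view shows the rod end at (640,157) below the ring centre (640,138), which is where it should be before the drop, perhaps 3–5 mm far up-slope. I'll drop along the slope normal with a small back shift.

```bash
python3 - <<'E'
from h import *
for n in(.017,.005):
  p,Rt=tcp_for(mid_from_hook(wd(.106,.011,n),slopeR()),slopeR());print(n,delta(p,Rt))
E
```

```text
0.017 [ 0.01   -0.0014 -0.0151  0.0001 -0.0005  0.0016]
0.005 [ 0.0237 -0.0017 -0.0347  0.0001 -0.0005  0.0016]
```

Request:
step_arm(targets="-1 -0.003 -0.001 -0.003 0 0 0;-1 0.003 -0.001 -0.008 0 0 0;-1 0.01 -0.001 -0.015 0 0 0;-1 0.017 -0.001 -0.025 0 0 0;-1 0.0235 -0.001 -0.0345 0 0 0;-1 0.0235 -0.001 -0.0345 0 0 0;-1 0.0235 -0.001 -0.0345 0 0 0")

```text
clock: 6.18
eef_pos: [0.5696, -0.1508, 0.188]
tool_rot: [0.011, 0.954, 0.003, 0.3]
ft_force: [1.1, 0.4, -0.7]
grip_width: 0.0192
grasp_force: 59.5
```

```bash
python3 - <<'E'
from h import *
hk,m,R=hook_now();o=bot.get_obs();f=o['ft_force'];print(sl(hk)*1e3,'F s,l,n',f@U,f@L,f@N)
a=bot.camera('side')[150:230,180:300,::-1];b=bot.camera('top')[130:215,270:350,::-1]
A_=cv2.resize(a,None,fx=4,fy=4,interpolation=3);B_=cv2.resize(b,None,fx=4,fy=4,interpolation=3)
A_=cv2.copyMakeBorder(A_,0,B_.shape[0]-A_.shape[0],0,0,0);cv2.imwrite('pics/s4.png',np.hstack([A_,B_]))
for s,l in((.09,.008),(.06,.004),(.05,.002),(.03,0),(.018,0)):
  p,Rt=tcp_for(mid_from_hook(wd(s,l,.005),slopeR()),slopeR());print(s,delta(p,Rt))
E
```

```text
[106.5904  10.5654   4.2025] F s,l,n 0.5342138359184813 0.44073700047182385 -1.2041998404160033
0.09 [-0.0286 -0.0046 -0.0196  0.0007  0.0012  0.0022]
0.06 [-0.078  -0.0115 -0.054   0.0007  0.0012  0.0022]
0.05 [-0.0944 -0.0152 -0.0655  0.0007  0.0012  0.0022]
0.03 [-0.1273 -0.0185 -0.0884  0.0007  0.0012  0.0022]
0.018 [-0.1469 -0.018  -0.1022  0.0007  0.0012  0.0022]
```

View pics/s4.png

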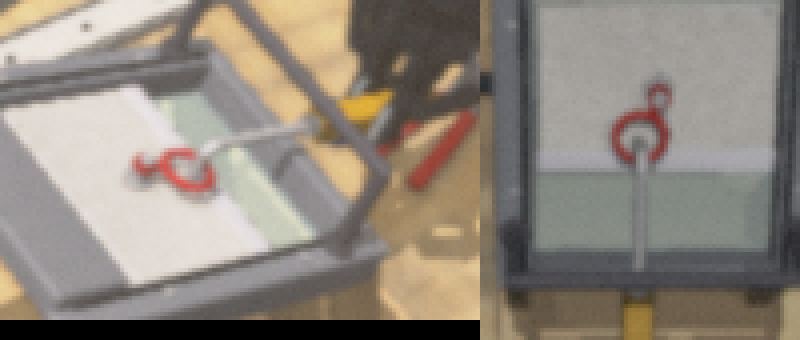

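No contact force on the drop, and the side view shows the prong inside the ring's opening at (200,155), with the rod lying across the ring in the top view. Now the pull.

Request:
step_arm(targets="-1 -0.015 -0.002 -0.01 0 0 0;-1 -0.028 -0.004 -0.02 0 0 0;-1 -0.038 -0.006 -0.027 0 0 0;-1 -0.048 -0.008 -0.034 0 0 0;-1 -0.058 -0.009 -0.041 0 0 0;-1 -0.068 -0.01 -0.048 0 0 0;-1 -0.078 -0.011 -0.055 0 0 0;-1 -0.078 -0.011 -0.055 0 0 0")

```text
clock: 6.95
eef_pos: [0.529, -0.1562, 0.1602]
tool_rot: [0.012, 0.954, 0.003, 0.3]
ft_force: [2.4, -0.0, -0.9]
grip_width: 0.0195
grasp_force: 59.5
```

```bash
python3 - <<'E'
from h import *
hk,m,R=hook_now();o=bot.get_obs();f=o['ft_force'];print(sl(hk)*1e3,'F s,l,n',f@U,f@L,f@N)
a=bot.camera('side')[150:230,180:300,::-1];b=bot.camera('top')[130:215,270:350,::-1]
A_=cv2.resize(a,None,fx=4,fy=4,interpolation=3);B_=cv2.resize(b,None,fx=4,fy=4,interpolation=3)
A_=cv2.copyMakeBorder(A_,0,B_.shape[0]-A_.shape[0],0,0,0);cv2.imwrite('pics/s5.png',np.hstack([A_,B_]))
for s,l in((.05,.002),(.04,0),(.03,0),(.02,0),(.01,0)):
  p,Rt=tcp_for(mid_from_hook(wd(s,l,.005),slopeR()),slopeR());print(s,delta(p,Rt))
E
```

```text
[57.471   4.0962  4.4681] F s,l,n 1.4935153605269054 0.01792773109001411 -2.1320344302785563
0.05 [-0.0133 -0.0047 -0.008  -0.0004 -0.0027  0.0032]
0.04 [-0.0298 -0.0083 -0.0195 -0.0004 -0.0027  0.0032]
0.03 [-0.0461 -0.0079 -0.0309 -0.0004 -0.0027  0.0032]
0.02 [-0.0625 -0.0076 -0.0424 -0.0004 -0.0027  0.0032]
0.01 [-0.0789 -0.0072 -0.0539 -0.0004 -0.0027  0.0032]
```

View pics/s5.png

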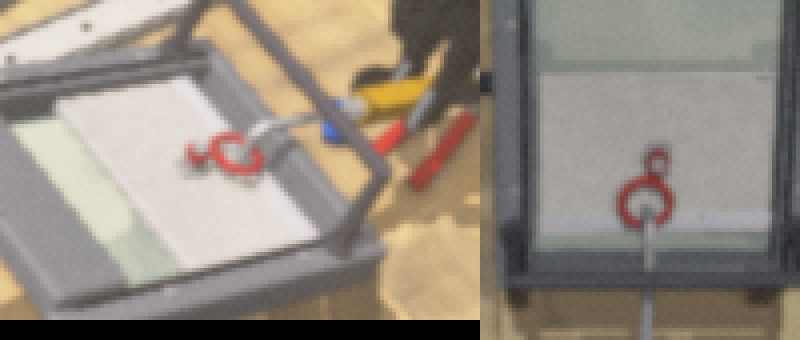

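The panel has slid well down (its lower edge in the top crop moved from row 170 to 233, sill at about row 250), with the hook still in the ring. Continuing slowly.

Request:
step_arm(targets="-1 -0.007 -0.002 -0.004 0 0 0;-1 -0.013 -0.004 -0.008 0 0 0;-1 -0.021 -0.006 -0.013 0 0 0;-1 -0.03 -0.007 -0.019 0 0 0;-1 -0.03 -0.007 -0.019 0 0 0")

```text
clock: 7.47
eef_pos: [0.5144, -0.1598, 0.1509]
tool_rot: [0.012, 0.954, 0.003, 0.3]
ft_force: [0.4, 0.7, -0.6]
grip_width: 0.0189
grasp_force: 59.5
```

```bash
cat > st.py <<'E'
from h import *
hk,m,R=hook_now();o=bot.get_obs();f=o['ft_force'];print(sl(hk)*1e3,'F s,l,n',f@U,f@L,f@N)
for s,l in((.03,0),(.025,0),(.02,0)):
  p,Rt=tcp_for(mid_from_hook(wd(s,l,.005),slopeR()),slopeR());print(s,delta(p,Rt))
E
python3 st.py
```

```text
[40.2137  0.1899  5.2428] F s,l,n -0.021732070491684494 0.7559349287106721 -0.6999894270252235
0.03 [-0.0163 -0.0007 -0.0124 -0.0002 -0.0012  0.0032]
0.025 [-0.0245 -0.0005 -0.0181 -0.0002 -0.0012  0.0032]
0.02 [-0.0327 -0.0004 -0.0238 -0.0002 -0.0012  0.0032]
```

Request:
step_arm(targets="-1 -0.006 0 -0.004 0 0 0;-1 -0.012 0 -0.008 0 0 0;-1 -0.012 0 -0.008 0 0 0")

```text
clock: 7.72
eef_pos: [0.5106, -0.1602, 0.1491]
tool_rot: [0.011, 0.953, 0.002, 0.303]
ft_force: [2.1, 0.1, 1.8]
grip_width: 0.0191
grasp_force: 59.8
```

```bash
python3 st.py
```

```text
[36.2305 -0.0414  6.7309] F s,l,n 2.698431859475849 0.12916302621968448 0.26470122307491034
0.03 [-0.0089  0.0001 -0.0088  0.0018  0.0054  0.0018]
0.025 [-0.0171  0.0003 -0.0146  0.0018  0.0054  0.0018]
0.02 [-0.0253  0.0005 -0.0203  0.0018  0.0054  0.0018]
```

Request:
step_arm(targets="-1 -0.005 0 -0.004 0 0 0;-1 -0.01 0 -0.008 0 0 0;-1 -0.01 0 -0.008 0 0 0;-1 -0.01 0 -0.008 0 0 0")

```text
clock: 8.05
eef_pos: [0.5102, -0.1614, 0.1493]
tool_rot: [0.01, 0.952, 0.001, 0.307]
ft_force: [13.5, 0.6, 2.6]
grip_width: 0.0194
grasp_force: 58.8
```

```bash
python3 st.py
```

```text
[36.1216 -0.7496  8.6236] F s,l,n 12.542829231850279 0.8610304126231244 -5.584497332895335
0.03 [-0.008   0.0024 -0.0092  0.0058  0.0178 -0.0004]
0.025 [-0.0162  0.0026 -0.0149  0.0058  0.0178 -0.0004]
0.02 [-0.0244  0.0028 -0.0206  0.0058  0.0178 -0.0004]
```

Request:
step_arm(targets="-1 -0.004 0 -0.003 0 0 0;-1 -0.004 0 -0.003 0 0 0;-1 -0.004 0 -0.003 0 0 0")

```text
clock: 8.3
eef_pos: [0.51, -0.1618, 0.1494]
tool_rot: [0.009, 0.951, 0.001, 0.309]
ft_force: [18.7, -0.4, 2.3]
grip_width: 0.0192
grasp_force: 58.8
```

```bash
python3 st.py; python3 - <<'E'
from h import *
t0=cv2.imread('pics/top0.png')[:,:,::-1].copy();t=bot.camera('top')
def onn(uv,n):
    o,d=ray('top',uv);q=E0+n*N;return sl(o+d*((q-o)@N)/(d@N))
for nm,im in(('start',t0),('now',t)):
    for r in red(im,(295,135,335,200)):print(nm,r[0],r[1],r[3]-r[2],onn(r[1],.014)*1e3)
    for c in(290,335):
        g=im[100:200,c-3:c+4].mean((1,2)).astype(int);s=im[100:200,c-3:c+4];sat=(s[...,1].astype(int)-s[...,0]).mean(1).astype(int)
        print(nm,c,[(100+k,int(g[k]),int(sat[k])) for k in range(20,100,2)])
for k in(110,130,150,170,190):print(k,onn((290,k),0)[0]*1e3)
E
```

```text
[36.142  -0.9384  9.4349] F s,l,n 16.61602676788643 0.05326821350898471 -8.861755502527467
0.03 [-0.0077  0.0032 -0.0094  0.0074  0.0228 -0.0016]
0.025 [-0.0159  0.0034 -0.0152  0.0074  0.0228 -0.0016]
0.02 [-0.0241  0.0036 -0.0209  0.0074  0.0228 -0.0016]
start False [309.5 163.5] [13. 13.] [113.3281  11.8389  14.    ]
start True [309.5 164. ] [11. 10.] [111.9326  11.8069  14.    ]
start False [314.5 151.5] [3. 1.] [146.3744   0.0176  14.    ]
start 290 [(120, 101, 2), (122, 100, 1), (124, 100, 2), (126, 132, 3), (128, 144, 3), (130, 131, 1), (132, 152, -3), (134, 155, -2), (136, 155, -3), (138, 155, -2), (140, 157, -3), (142, 155, -2), (144, 156, -2), (146, 158, -2), (148, 158, -3), (150, 159, -3), (152, 160, -2), (154, 161, -2), (156, 160, -2), (158, 159, -2), (160, 159, -3), (162, 160, -2), (164, 161, -2), (166, 160, -2), (168, 165, 0), (170, 162, -1), (172, 143, -1), (174, 126, 4), (176, 131, 5), (178, 131, 5), (180, 131, 5), (182, 133, 5), (184, 133, 4), (186, 133, 5), (188, 134, 3), (190, 132, 5), (192, 107, 4), (194, 86, 1), (196, 85, 1), (198, 75, 0)]
start 335 [(120, 102, 2
[... 1384 characters left out ...]
 (124, 100, 1), (126, 137, 4), (128, 147, 4), (130, 147, 5), (132, 148, 4), (134, 148, 4), (136, 150, 3), (138, 152, 3), (140, 152, 2), (142, 150, 2), (144, 145, 3), (146, 137, 5), (148, 137, 5), (150, 136, 4), (152, 134, 5), (154, 130, 1), (156, 152, -2), (158, 156, -2), (160, 155, -3), (162, 156, -2), (164, 158, -2), (166, 159, -3), (168, 160, -2), (170, 159, -3), (172, 158, -2), (174, 160, -3), (176, 161, -2), (178, 160, -2), (180, 161, -2), (182, 161, -2), (184, 159, -2), (186, 158, -3), (188, 159, -2), (190, 169, 0), (192, 168, -2), (194, 140, -1), (196, 88, 1), (198, 77, 1)]
110 250.58669733585486
130 198.63422293769054
150 144.72672294236824
170 88.6401944094332
190 30.127152529864766
```

The swivel moved 67 mm and white panel now meets the sill with no gap (rows 190–194). Resistance of 17 N with no further motion confirms it is home. Relieving the pull, centring the prong in the ring and lifting out.

```bash
python3 - <<'E'
from h import *
for s,n in((.042,.006),(.044,.026)):
  p,Rt=tcp_for(mid_from_hook(wd(s,.001,n),slopeR()),slopeR());print(s,n,delta(p,Rt),p)
E
```

```text
0.042 0.006 [ 0.0108  0.0048  0.006   0.0073  0.0227 -0.0016] [ 0.5155 -0.1594  0.1524]
0.044 0.026 [-0.0088  0.0052  0.0411  0.0073  0.0227 -0.0016] [ 0.5056 -0.1591  0.1699]
```

Request:
step_arm(targets="-1 0.014 0 0.011 0 0 0;-1 0.028 0 0.022 0 0 0;-1 0.028 0 0.022 0 0 0;-1 0.028 0 0.022 0 0 0")

```text
clock: 8.68
eef_pos: [0.5158, -0.1596, 0.1526]
tool_rot: [0.011, 0.954, 0.003, 0.3]
ft_force: [-0.9, -0.8, -1.0]
grip_width: 0.0191
grasp_force: 59.8
```

```bash
python3 st.py; python3 - <<'E'
from h import *
for s,n in((.044,.012),(.044,.026)):
  p,Rt=tcp_for(mid_from_hook(wd(s,.001,n),slopeR()),slopeR());print(s,n,delta(p,Rt),p)
E
```

```text
[42.3453  0.4844  5.7442] F s,l,n -1.2786650584764387 -0.817523490725967 -0.29793987564985575
0.03 [-0.0192 -0.0011 -0.0157  0.     -0.0016  0.0025]
0.025 [-0.0274 -0.0009 -0.0215  0.     -0.0016  0.0025]
0.02 [-0.0356 -0.0007 -0.0272  0.     -0.0016  0.0025]
0.044 0.012 [-0.0043  0.0006  0.0118  0.     -0.0016  0.0025] [ 0.5137 -0.1593  0.1585]
0.044 0.026 [-0.0203  0.001   0.0347  0.     -0.0016  0.0025] [ 0.5056 -0.1591  0.1699]
```

Request:
step_arm(targets="-1 -0.002 0 0.008 0 0 0;-1 -0.006 0 0.015 0 0 0;-1 -0.011 0 0.022 0 0 0;-1 -0.016 0 0.029 0 0 0;-1 -0.02 0 0.035 0 0 0;-1 -0.02 0 0.035 0 0 0;-1 -0.02 0 0.035 0 0 0")

```text
clock: 9.27
eef_pos: [0.5068, -0.1601, 0.1717]
tool_rot: [0.011, 0.953, 0.002, 0.302]
ft_force: [0.7, -0.4, -1.7]
grip_width: 0.0191
grasp_force: 59.8
```

```bash
python3 - <<'E'
from h import *
hk,m,R=hook_now();o=bot.get_obs();f=o['ft_force'];print(sl(hk)*1e3,'F s,l,n',f@U,f@L,f@N)
im=bot.camera('top')
for r in red(im,(295,135,335,200)):print(r)
a=bot.camera('side')[140:230,180:300,::-1];b=im[130:220,270:350,::-1]
cv2.imwrite('pics/s6.png',cv2.resize(np.hstack([a,b]),None,fx=4,fy=4,interpolation=3))
q=m+R.apply([.159,0,0]);print('pred rod end side',(proj('side',q)-[180,140])*4,'tip',(proj('side',hk)-[180,140])*4,'top rod end',(proj('top',q)-[270,130])*4+[480,0])
print('out',delta(*tcp_for(mid_from_hook(wd(-.05,.001,.026),slopeR()),slopeR())))
E
```

```text
[46.0353 -0.1936 27.0697] F s,l,n -0.36910268333671425 -0.34061947277917365 -1.7606676397406493
(np.False_, array([312.5, 186.5]), array([306., 180.]), array([319., 193.]))
(np.False_, array([313.5, 175.5]), array([312., 175.]), array([315., 176.]))
pred rod end side [276.3053 135.6855] tip [259.7788 170.8669] top rod end [658.8121 255.1932]
out [-0.1563  0.0051 -0.1104  0.001   0.0019  0.0024]
```

View pics/s6.png

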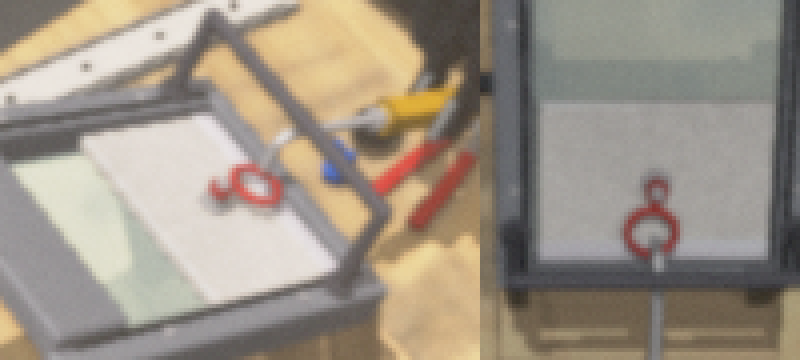

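Panel sits against the sill, the ring hangs straight at (652,230) in the crop, and the prong is raised over the ring. The rod end appears ~4 mm farther forward than before, possibly a small slip in the grip, which I'll check before laying the pole back. Backing out carefully first (pulling down-slope is harmless to the panel).

Request:
step_arm(targets="-1 -0.003 0 0.005 0 0 0;-1 -0.012 0 -0.002 0 0 0;-1 -0.022 0 -0.009 0 0 0;-1 -0.032 0.001 -0.016 0 0 0;-1 -0.042 0.001 -0.023 0 0 0;-1 -0.042 0.001 -0.023 0 0 0")

```text
clock: 9.87
eef_pos: [0.4836, -0.1588, 0.1577]
tool_rot: [0.012, 0.954, 0.003, 0.3]
ft_force: [-0.0, 0.4, -2.5]
grip_width: 0.019
grasp_force: 59.8
```

```bash
python3 - <<'E'
from h import *
hk,m,R=hook_now();o=bot.get_obs();f=o['ft_force'];print(sl(hk)*1e3,'F s,l,n',f@U,f@L,f@N)
print('out',delta(*tcp_for(mid_from_hook(wd(-.05,.001,.029),slopeR()),slopeR())))
E
```

```text
[18.9034  0.42   28.2624] F s,l,n -1.4689505486815377 0.35352034820779665 -2.046685487731378
out [-0.1134  0.0029 -0.0784 -0.0011 -0.0027  0.0031]
```

Request:
step_arm(targets="-1 -0.03 0 -0.021 0 0 0;-1 -0.06 0.001 -0.042 0 0 0;-1 -0.09 0.002 -0.063 0 0 0;-1 -0.113 0.003 -0.078 0 0 0;-1 -0.14 0.04 -0.03 0 0 0;-1 -0.14 0.1 0.02 0 0 0;-1 -0.14 0.18 0.07 0 0 0;-1 -0.14 0.26 0.12 0 0 0;-1 -0.14 0.3 0.16 0 0 0;-1 -0.14 0.3 0.18 0 0 0")

```text
clock: 10.7
eef_pos: [0.4173, -0.0031, 0.2545]
tool_rot: [0.006, 0.952, 0.006, 0.305]
ft_force: [0.9, -0.4, -0.2]
grip_width: 0.0188
grasp_force: 59.9
```

```bash
python3 - <<'E'
from h import *
o=bot.get_obs();print(o['eef_pos'],delta(np.array([.4628,.1672,.248]),Ro.from_euler('z',.062)*FLIP))
E
```

```text
[ 0.4173 -0.0031  0.2545] [ 0.091   0.3406 -0.0131 -0.0391  0.789   0.0907]
```

Request:
step_arm(targets="-1 0.09 0.34 -0.01 -0.039 0.789 0.091;-1 0.09 0.34 -0.01 -0.039 0.789 0.091;-1 0.09 0.34 -0.01 -0.039 0.789 0.091;-1 0.09 0.34 -0.01 -0.039 0.789 0.091;-1 0.09 0.34 -0.01 -0.039 0.789 0.091;-1 0.09 0.34 -0.01 -0.039 0.789 0.091;-1 0.09 0.34 -0.01 -0.039 0.789 0.091;-1 0.09 0.34 -0.01 -0.039 0.789 0.091;-1 0.09 0.34 -0.01 -0.039 0.789 0.091")

```text
clock: 11.45
eef_pos: [0.4599, 0.1596, 0.2454]
tool_rot: [-0.026, 1.0, -0.004, -0.003]
ft_force: [-0.4, 0.7, -0.7]
grip_width: 0.0194
grasp_force: 59.9
```

```bash
cat > cmp.py <<'E'
from h import *
def yl(im):
    h=cv2.cvtColor(im,cv2.COLOR_RGB2HSV);m=((h[...,0]>22)&(h[...,0]<36)&(h[...,1]>110)&(h[...,2]>90)).astype(np.uint8)
    m[:215]=0;m[300:]=0;m[:,:170]=0;m[:,220:]=0
    q=np.argwhere(m);return q
E
python3 - <<'E'
from cmp import *
o=bot.get_obs();print(o['eef_pos'],delta(np.array([.4628,.1672,.248]),Ro.from_euler('z',.062)*FLIP))
im=bot.camera('top');cv2.imwrite('pics/t7raw.png',im[:,:,::-1])
hk,m,R=hook_now();e=m+R.apply([.159,0,0]);fr=m+R.apply([.06,0,.01])
old=cv2.imread('pics/t1.png')[:,:,::-1];new=cv2.resize(im[120:320,130:330],None,fx=3,fy=3,interpolation=3)
def edges(c):
    # crop x3: rod/handle transition & rod end along the pole
    h=cv2.cvtColor(np.ascontiguousarray(c),cv2.COLOR_RGB2HSV);y=((h[...,0]>22)&(h[...,0]<36)&(h[...,1]>130)&(h[...,2]>90));y[:300]=0;y[520:]=0;y[:,:120]=0;y[:,220:]=0
    r=np.argwhere(y);print('yellow rows',r[:,0].min(),r[:,0].max(),'top cols',r[r[:,0]<r[:,0].min()+9][:,1].mean(),'bottom cols',r[r[:,0]>r[:,0].max()-9][:,1].mean())
    w=(h[...,1]<60)&(h[...,2]>110);w[:200]=0;w[380:]=0;w[:,:140]=0;w[:,185:]=0
    r=np.argwhere(w);print('rod rows',r[:,0].min(),r[:,0].max(),'cols',r[r[:,0]<r[:,0].min()+20][:,1].mean())
edges(old);edges(new)
print('pred end',(proj('top',e)-[130,120])*3,'handle front',(proj('top',fr)-[130,120])*3)
m0=np.array([.4625,.167,.2474+.017]);R0=Ro.from_euler('z',.062)
print('old pred end',(proj('top',m0+R0.apply([.159,0,0]))-[130,120])*3,(proj('top',m0+R0.apply([.06,0,.01]))-[130,120])*3)
E
```

```text
[0.4599 0.1596 0.2454] [ 0.0058  0.0151  0.0051  0.0114 -0.0066  0.0127]
yellow rows 360 392 top cols 164.05882352941177 bottom cols 166.75
rod rows 201 359 cols 140.0
yellow rows 363 395 top cols 172.88235294117646 bottom cols 175.5
rod rows 201 359 cols 140.0
pred end [166.1481 243.2026] handle front [170.5351 357.8988]
old pred end [155.4435 240.3294] [161.0266 355.0514]
```

No lengthwise or yaw slip: the handle front sits the same ~5 crop px from its predicted position as it did after the lift. Aligning and lowering.

Request:
step_arm(targets="-1 0.006 0.015 0.005 0.005 0 0.006;-1 0.006 0.015 0.005 0.005 0 0.006;-1 0.006 0.015 0.005 0.005 0 0.006;-1 0.006 0.015 0.005 0.005 0 0.006")

```text
clock: 11.83
eef_pos: [0.4637, 0.1679, 0.2482]
tool_rot: [-0.029, 1.0, -0.002, -0.003]
ft_force: [0.6, -0.4, -1.9]
grip_width: 0.019
grasp_force: 59.9
```

```bash
python3 - <<'E'
from h import *
o=bot.get_obs();print(o['eef_pos'],o['ft_force'],delta(np.array([.4628,.1672,.068]),Ro.from_euler('z',.062)*FLIP))
E
```

```text
[0.4637 0.1679 0.2482] [ 0.6401 -0.3827 -1.8852] [-0.0018 -0.0014 -0.3604  0.0062 -0.0066  0.0055]
```

Request:
step_arm(targets="-1 -0.002 -0.001 -0.06 0.005 -0.006 0.005;-1 -0.002 -0.001 -0.12 0.005 -0.006 0.005;-1 -0.002 -0.001 -0.18 0.005 -0.006 0.005;-1 -0.002 -0.001 -0.24 0.005 -0.006 0.005;-1 -0.002 -0.001 -0.28 0.005 -0.006 0.005;-1 -0.002 -0.001 -0.3 0.005 -0.006 0.005;-1 -0.002 -0.001 -0.32 0.005 -0.006 0.005;-1 -0.002 -0.001 -0.33 0.005 -0.006 0.005;-1 -0.002 -0.001 -0.34 0.005 -0.006 0.005;-1 -0.002 -0.001 -0.34 0.005 -0.006 0.005")

```text
clock: 12.67
eef_pos: [0.4632, 0.1677, 0.0773]
tool_rot: [-0.031, 1.0, -0.001, -0.001]
ft_force: [-0.6, -0.3, -2.1]
grip_width: 0.0189
grasp_force: 59.9
```

```bash
python3 - <<'E'
from h import *
o=bot.get_obs();print(o['eef_pos'],o['ft_force'],o['ft_torque'],delta(np.array([.4628,.1672,.068]),Ro.from_euler('z',.062)*FLIP))
E
```

```text
[0.4632 0.1677 0.0773] [-0.6264 -0.3341 -2.0637] [-0.0685  0.0435 -0.009 ] [-0.0007 -0.0009 -0.0185  0.0019 -0.0025  0.0004]
```

Request:
step_arm(targets="-1 0 -0.001 -0.006 0 0 0;-1 0 -0.001 -0.012 0 0 0;-1 0 -0.001 -0.018 0 0 0;-1 0 -0.001 -0.018 0 0 0;-1 0 -0.001 -0.018 0 0 0")

```text
clock: 13.08
eef_pos: [0.4629, 0.1671, 0.0683]
tool_rot: [-0.031, 1.0, -0.001, -0.001]
ft_force: [-0.7, -0.3, -0.7]
grip_width: 0.0191
grasp_force: 60.0
```

Request:
step_arm(targets="0 0 0 0 0 0 0;0.5 0 0 0 0 0 0;1 0 0 0 0 0 0;1 0 0 0 0 0 0;1 0 0 0 0 0 0;1 0 0 0 0 0 0;1 0 0 0 0 0 0;1 0 0 0 0 0 0")

```text
clock: 13.75
eef_pos: [0.4628, 0.167, 0.0682]
tool_rot: [-0.031, 1.0, -0.001, -0.001]
ft_force: [0.6, -0.1, -0.2]
grip_width: 0.0852
grasp_force: 0.0
```

Released. Retreating straight up and then back to the starting side, clear of the top view.

Request:
step_arm(targets="1 0 0 0.06 0 0 0;1 0 0 0.12 0 0 0;1 0 0 0.2 0 0 0;1 0 0 0.28 0 0 0;1 0 0 0.36 0 0 0;1 -0.08 0.07 0.36 0 0 0;1 -0.16 0.14 0.36 0 0 0;1 -0.22 0.21 0.36 0 0 0;1 -0.28 0.28 0.36 0 0 0;1 -0.28 0.28 0.36 0 0 0")

```text
clock: 14.58
eef_pos: [0.3208, 0.3084, 0.2485]
tool_rot: [-0.031, 1.0, -0.0, -0.001]
ft_force: [0.1, -0.3, 0.2]
grip_width: 0.0854
grasp_force: 0.0
```

Request:
step_arm(targets="1 -0.06 0.05 0 0 0 0;1 -0.12 0.1 0 0 0 0;1 -0.18 0.16 0 0 0 0;1 -0.24 0.22 0 0 0 0;1 -0.3 0.26 0 0 0 0;1 -0.3 0.26 0 0 0 0;1 -0.3 0.26 0 0 0 0")

```text
clock: 15.17
eef_pos: [0.1711, 0.4378, 0.2479]
tool_rot: [-0.033, 0.999, -0.001, -0.001]
ft_force: [0.3, -0.5, -0.2]
grip_width: 0.0853
grasp_force: 0.0
```

```bash
python3 - <<'E'
from h import *
a=cv2.imread('pics/top0.png')[:,:,::-1].copy();b=bot.camera('top');print(bot.get_obs()['joint_pos'],bot.get_obs()['ft_force'])
for im in(a,b):
    h=cv2.cvtColor(im,cv2.COLOR_RGB2HSV);m=((h[...,0]>22)&(h[...,0]<36)&(h[...,1]>110)&(h[...,2]>90)).astype(np.uint8);m[:225]=0;m[295:]=0;m[:,:185]=0;m[:,215:]=0
    n,l,st,ce=cv2.connectedComponentsWithStats(m);k=1+st[1:,4].argmax();v=cv2.fitLine(np.argwhere(l==k)[:,::-1].astype(np.float32),2,0,.01,.01).ravel();print(st[k],ce[k],v[:2],onz('top',ce[k],.095))
    for r in red(im,(295,135,335,200)):print(r[0],r[1])
    for bx in((232,245,285,290),):
        q=im[bx[1]:bx[3],bx[0]:bx[2]]
d=cv2.absdiff(a,b).max(2)
print('diff pole',(d[200:295,180:225]>50).sum(),'sanding',(d[245:290,230:285]>50).sum(),'pliers',(d[235:300,305:340]>50).sum())
v=b[90:300,160:370,::-1];cv2.imwrite('pics/end.png',cv2.resize(v,(600,600),interpolation=3))
E
```

```text
[ 1.1947  0.1764 -0.0329  1.3647  0.0012  1.1307] [ 0.4094 -0.0798 -0.0198]
[193 241  11  40 259] [198.1583 260.9884] [0.0966 0.9953] [0.4619 0.1662 0.095 ]
False [309.5 163.5]
True [309.5 164. ]
False [314.5 151.5]
[193 241  10  40 256] [197.9219 260.7812] [0.0836 0.9965] [0.4625 0.1669 0.095 ]
False [312.5 187. ]
True [312.5 188. ]
False [313.5 175.5]
diff pole 0 sanding 0 pliers 0
```

The pole is back within 1 mm and 1° of where it lay. The panel is home, and the sanding block and pliers are unmoved.

```bash
python3 -c "
from workcell import bot
print(bot.job_done())"
```

```text
the job is handed in; nothing more can be done
None
```

The job is handed in (no verdict was returned): the panel is down on the sill, the pole is unhooked and back in its cradle about 1 mm from where it lay, and the sanding block and pliers show no movement; I did not check the plywood offcut, but the pole and arm were never worked near it knowingly.

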